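Slide a battery cell under the spring flap of a test nest

ROBOT

A 7-joint arm with a two-finger parallel gripper is mounted at the origin on the work surface. World frame = base frame: x ahead of the robot, y to its left, z up, the work surface at z = 0. Lengths are in m, angles in rad, forces in N, time in s.
With the tool pointing down it reaches from about 0.4 to 0.85 m from the base axis. Payload 4.5 kg.
Tool frame: the origin (TCP) lies at the centre of the arm's flange, where the gripper is bolted on; the fingertips stand 166 mm ahead of it and the grasp point (between the pads) lies 147 mm ahead of it (r.grip_depth is the distance from the TCP to the grasp point, in m); z points along the fingers, y is the line along which they close (so a half turn about z gives the same grasp; the last joint's range is limited). The gripper opens to 88 mm and grips with 3 to 60 N. Pads are 18 mm wide; open, the fingers measure 123 mm over their backs; the gripper's body (75 mm by 187 mm) begins 45 mm behind the grasp point.
Start: joints at [-1.306, 0.689, -0.195, 1.565, 0.157, 0.902, -0.215], TCP at [0.143, 0.608, 0.405] pointing down, gripper open.
Joint ranges: [-3.01, 3.01], [-0.46, 2.08], [-1.47, 1.51], [0.13, 2.56], [-1, 4.14], [0.04, 2.09], [-2.66, 2.66]. Speed limits (rad/s): [2.57, 2.57, 3.14, 3.14, 3.14, 3.14, 3.14].

INTERFACE

Orientations are given as a unit quaternion [x, y, z, w].
In Python, from plant import status, cams, r, finder gives the robot as it stands.
- The arm moves only by the tool play_rows, never from a script. Its argument "rows" is a list of rows, each a list of 7 numbers: the opening in per cent of the stroke, from 0 (shut) to 100 (fully open), then the shift along the tool's x, y, z in m, then the turn, a rotation vector about the tool's x, y, z in degrees. A call has 1 to 8 rows; each row shifts and turns the commanded pose from where the row before left it, along the tool's axes as they then stand; what a row does not reach is not made up. A row lasts 1/8 s, in which the tool goes at most 62.5 mm and 10.7 degrees, less where a joint would pass 70% of its speed; a pose out of reach is approached as far as the arm can. A call with a gripper value outside its range is refused whole. The fingers move at their own pace and stop on an object; "grip_force" is the grip in N (left out, the last holds). Time passes only in rows, so rows that do not move let the fingers close. It gives the time, the measured TCP pose, the force, the opening and the grip force at its end, in the units of the state.
- status.get_state(): the state, without advancing time (a new reading comes with each control period).
- cams.snapshot(name): name is "side" or "top"; returns the picture (480x640x3 uint8, red, green, blue); there is no depth.
- cams.camera_params(name): a dict with "vfov" (degrees; the focal length in pixels is half the picture's height over the tangent of half this angle, whatever the lens; pixels are square), "cx", "cy" (the principal point, pixels), "distortion" ([k1, k2, p1, p2, k3] as OpenCV has them; the pictures are not rectified), "R" (3x3) and "t" (3): a world point X has camera coordinates R X + t. Camera axes: x right, y down, z forward; pixel columns grow to the right and rows downward; lengths in m; the calibration is good to about 2 mm. A picture is of the moment at which its call begins. camera_params takes no time and is no camera call.
- r.finish_job(): hands the job in; it is judged then, once.
Trained networks look in the newest picture that a camera, given by its name, has taken for a name from the list of things; names that differ only in an ending like _2 or _b are one class to them, and where a whole thing is asked for, a point or a joint stands for the part that bears it (a point fixed in the world has none). Each returns a list of dicts, best first, with "score" (0 to 1); they miss things now and then, are a little off and sometimes report something else, mostly with a low value. They report only what shows in the picture. A call takes as long as a camera call. They do not tell look-alikes from the thing itself.
- finder.spot_in(camera, label): "at" ([x, y, z] in m, in the coordinates of the camera as it stood for that picture, good to about 4 mm: the middle of the surface that is visible of it).
- finder.regions_of(camera, label): "mask" (480x640 bool, what is visible of it).
The state is a dict: "clock": time; "q": joint angles; "qd": joint speeds; "joint_torque": joint torques, N m; "tool_pos": TCP position; "eef_rot": TCP orientation; "contact_force": force on the tool from outside, world axes, zero at the start; "moment": the same for the moment, N m; "opening": opening from 0.0 (shut) to 1.0 (fully open); "finger_force": force on a finger pad.
Only numpy, scipy, OpenCV 4.12 (cv2) and the standard library are available. Lean on these libraries where they do the work, as an engineer would, in place of code of your own. Each camera call takes 0.05 s, during which the arm holds its last target. There are 200 camera calls.

TASK

Press the long steel bar of the test nest down with one fingertip so that its spring flap stands open, and while it is held clear, push the battery cell lying in the lane along with the other fingertip until it is fully home against the end stops. Then let go of the bar so that the flap comes down on the cell, and leave everything untouched. Only press and push: do not lift or carry the cell, keep the flap off it until it is home, and leave the other things on the bench where they are.

Things in the scene. Friction and masses are not known exactly. Their poses are not given: they have to be found in the camera images.
- nest: test nest, fixed, elsewhere and turned each time: grey base plate 290 x 265 x 12 mm. Origin on the bench under the lane's centre line at the flap's front edge; x along the lane, the way the cell is pushed (away from the robot), y left, z up. Lane floor z = 12 mm. Rails: inner faces y = -33 and +33 mm, 5 mm thick, tops z = 28, from x = -200 to +55
- lane_end (a point): point on the lane floor, on its centre line, in the plane of the faces of the two black end stops: x = +55, y = 0, z = 12 mm of the nest
- hinge (a point): front end of the flap's hinge axis, which runs along the nest's x at y = -48, z = 33 mm (this point: x = 0). Two hinge posts 14 mm wide, tops at z = 41 mm, at x = -9 and +59 mm. The flap is a steel plate over the lane from x = 0 to +50 mm; held open, its far (left) edge reaches z = 80 mm at most
- pad (a point): centre of the underside of the black hold-down pad under the flap, 38 (x) x 24 (y) mm; with the flap closed at x = 21, y = 20, z = 28 mm of the nest, so the cell (top at z = 40 mm) cannot pass until the flap is opened
- cell: battery cell to be loaded: flat metal block 90 (x) x 60 (y) x 28 (z) mm with white sleeve, brass terminals on its +x end, about 0.35 kg, loose in the lane on the robot's side of the flap, its +x end 8 to 40 mm short of it. Origin at the centre of its underside. Home on the end stops its origin is at x = +10 mm of the nest, and 35 mm of it stick out in front of the flap
- press_bar (a point): middle of the top of the press bar, a round steel bar 10 mm thick along the nest's x (free from x = -180 to 0 mm), right of the lane, one piece with the flap. Pressed down anywhere it opens the flap; a fingertip can slide along it. Its top: closed y = -86, z = 41 mm; at flap angle 0.25 z = 31; at 0.33 y = -85, z = 28; at the hard stop z = 24. 3 N starts to open it, about 6 N holds it open
- flap (a joint): angle of the flap: 0 closed (a spring closes it), 0.45 rad at its hard stop (no need to go there). Above about 0.21 the pad is clear of the cell; below 0.225 it counts as not held clear. Resting on the loaded cell it reads about 0.21
- spare_cell: a second cell, same as cell, lying on the nest's base plate to the left of the lane; origin at the centre of its underside. Leave alone
- collar: orange plastic ring, 34 mm outside diameter, 14 mm high, on the base plate left of the lane; origin at the centre of its underside. Leave alone
- pack: orange battery pack core with black top, 130 x 100 x 98 mm, on the bench to the right; origin at the centre of its underside. Leave alone
- screw_bin: open blue bin 150 x 110 x 55 mm on the bench to the left; origin under its centre. Leave alone
- cleaner: clear bottle 56 mm in diameter, 150 mm high, on the bench to the left; origin under its centre. Leave alone
- screwdriver: screwdriver lying on the bench to the left; origin at its middle. Leave alone
- tape: roll of yellow tape lying flat on the bench to the right, 90 mm across, 20 mm high; origin under its centre. Leave alone
Not all that is in view belongs to the job. What is shaped like the cell but pink or turquoise is not meant.

How it is judged:
On the way, in this order (a step that is already met when the one before it is completed fails the run):
1. the flap is pressed open while the cell is still in front of it (value of joint flap above 0.24 rad and x of cell in the frame of nest below -0.045 m), for 0.1 s.
2. the cell is home against the stops while the flap is still held open (x of cell in the frame of nest above 0.006 m and y of cell in the frame of nest between -0.008 and 0.008 m and angle between the x axis of cell and the x axis of nest, either way round below 0.09 rad and height (world z) of cell below 0.016 m and value of joint flap above 0.225 rad), for 0.1 s.
At the end, for the whole second after the job is handed in: the cell lies flat in the lane within 4 mm of the end stops, at rest, and the released flap rests on it (flap angle 0.15 to 0.27 rad) (x of cell in the frame of nest above 0.006 m and y of cell in the frame of nest between -0.008 and 0.008 m and angle between the x axis of cell and the x axis of nest, either way round below 0.09 rad and height (world z) of cell below 0.016 m and value of joint flap between 0.15 and 0.27 rad and linear speed of cell below 0.01 m/s and angle between cell's own z axis and vertical below 0.06 rad); the robot touches nothing.
It fails at once if the flap is not held clear (angle under 0.225 rad) while the cell is partly under it and more than 7 mm from home (x of cell in the frame of nest between -0.04 and 0.003 m and value of joint flap below 0.225 rad).
It fails at once if the cell is lifted or tipped (more than 8 mm off the lane floor or 0.12 rad) (height (world z) of cell above 0.02 m or angle between cell's own z axis and vertical above 0.12 rad).
It fails at once if another thing on the bench is moved by more than 20 mm (distance of any of spare_cell, collar, pack, screw_bin, cleaner, screwdriver, tape from where it was at the start of the episode above 0.02 m).
It also fails if it takes over 38 s, if anything falls off the work surface, if the arm or the gripper's body presses on something with over 40 N, if the wrist force passes 120 N, or if a joint passes its speed limit or range.

## Working session

There is one attempt and no reset: what is moved stays moved. The work goes in short steps, Python scripts to look and compute and a tool call to move; the robot and the scene stay as the last step left them, time stands still between calls to the robot, and variables do not carry over. Pictures are saved under pics/ and viewed, at most 10 in all, crops included, and the job is handed in when it is done.

Besides the shell and the picture viewer there is one more tool, called after "Emit:" as name(argument=value, ...), one argument or row to a line, values as JSON. play_rows: Moves the arm, as the interface text tells. Its arguments: {"type":"object","properties":{"rows":{"type":"array","items":{"type":"array","items":{"type":"number"}}},"grip_force":{"type":"number"}},"required":["rows"]}

```bash
mkdir -p pics; ls; python3 - <<'E'
from plant import status,cams,r,finder
import cv2,numpy as np
s=status.get_state(); print({k:np.round(v,3) for k,v in s.items()})
ims=[]
for c in ("side","top"):
    im=cams.snapshot(c); cv2.imwrite(f"pics/{c}0.png",im[:,:,::-1])
    p=cams.camera_params(c); print(c,p)
    R=np.array(p["R"]);t=np.array(p["t"])
    for l in ("cell","press_bar","nest","hinge","lane_end","pad","spare_cell"):
        for d in finder.spot_in(c,l)[:3]:
            print(c,l,round(d["score"],2),np.round(R.T@(np.array(d["at"])-t),4))
E
```

```text
pics
{'clock': np.float64(0.0), 'q': array([-1.306,  0.69 , -0.195,  1.566,  0.157,  0.903, -0.215]), 'qd': array([-0.   ,  0.   , -0.001, -0.   , -0.001,  0.002,  0.001]), 'joint_torque': array([-0.0000e+00, -5.2757e+01, -1.2670e+00, -1.5343e+01, -5.3000e-02,
        6.0000e-03,  0.0000e+00]), 'tool_pos': array([0.143, 0.608, 0.404]), 'eef_rot': array([ 0.115,  0.993, -0.001, -0.   ]), 'contact_force': array([-0.068,  0.534,  1.103]), 'moment': array([0.051, 0.015, 0.005]), 'finger_force': np.float64(0.0), 'opening': np.float64(1.0)}
side {'vfov': 46.81951694263809, 'cx': 323.02297240464947, 'cy': 239.88290413697828, 'distortion': array([0.00800332, 0.        , 0.        , 0.        , 0.        ]), 'R': array([[ 7.00580415e-01, -7.13573083e-01, -7.33358012e-04],
       [-5.31249840e-01, -5.20890202e-01, -6.68166899e-01],
       [ 4.76403915e-01,  4.68494239e-01, -7.44011060e-01]]), 't': array([-0.29823717,  0.29917079,  1.28871716])}
side cell 0.74 [0.5837 0.2137 0.0303]
side cell 0.74 [0.2314 0.284  0.0244]
side cell 0.73 [ 0.5341 -0.0438  0.0421]
side press_bar 0.92 [ 0.6343 -0.05
[... 345 characters left out ...]
.0378]
top {'vfov': 44.688634400823354, 'cx': 323.3485013335605, 'cy': 236.35463093951628, 'distortion': array([-0.14716322,  0.        ,  0.        ,  0.        ,  0.        ]), 'R': array([[-0.0049146 , -0.99997268,  0.00552086],
       [-0.9989705 ,  0.00466054, -0.0451244 ],
       [ 0.04509744, -0.00573694, -0.99896612]]), 't': array([0.01363224, 0.47118854, 1.49034657])}
top cell 0.88 [0.7549 0.2435 0.0242]
top cell 0.78 [0.21   0.3032 0.0312]
top cell 0.77 [ 0.2665 -0.2218  0.0292]
top press_bar 0.79 [ 0.6382 -0.0449  0.0499]
top lane_end 0.87 [ 0.5635 -0.0431  0.0103]
top pad 0.58 [ 0.6332 -0.0458  0.0467]
top pad 0.21 [0.3726 0.3261 0.0251]
top spare_cell 0.59 [0.5722 0.0643 0.0407]
```

View pics/top0.png

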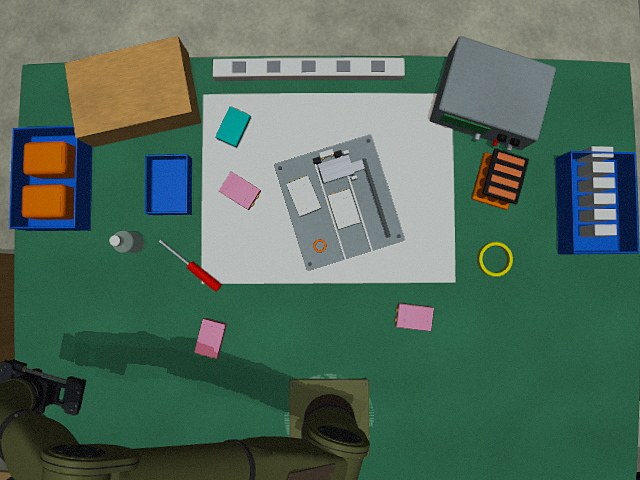

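View pics/side0.png

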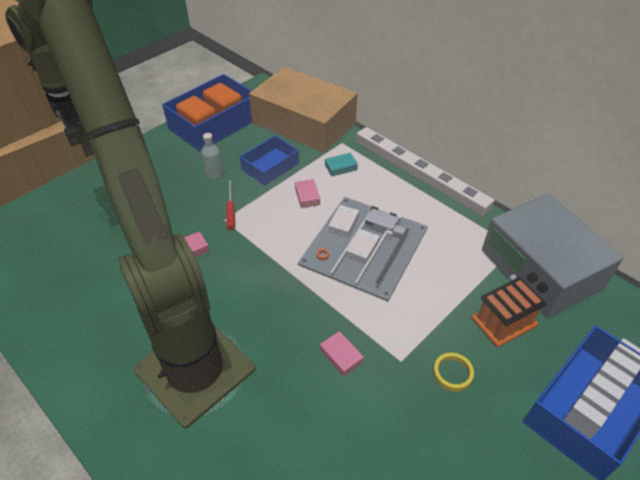

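The top view shows the nest, with plate corners near (275,165), (371,135), (404,238) and (307,270). The cell is near (344,208), the bar runs from (360,160) to (390,235), and the flap is near (342,170). Next I fit the plate and cell, then enlarge the view.

```bash
cat > h.py <<'E'
from plant import status,cams,r,finder
import cv2,numpy as np
def K(p):
    f=240/np.tan(np.radians(p["vfov"]/2)); return np.array([[f,0,p["cx"]],[0,f,p["cy"]],[0,0,1.]])
def proj(c,X):
    p=cams.camera_params(c); return cv2.projectPoints(np.array(X,float).reshape(-1,1,3),cv2.Rodrigues(np.array(p["R"]))[0],np.array(p["t"]),K(p),p["distortion"])[0].reshape(-1,2)
def back(c,uv,z):
    p=cams.camera_params(c);R=np.array(p["R"]);C=-R.T@np.array(p["t"])
    n=cv2.undistortPoints(np.array(uv,float).reshape(-1,1,2),K(p),p["distortion"]).reshape(-1,2)
    d=np.c_[n,np.ones(len(n))]@R; z=np.broadcast_to(z,len(n)); return C+d*((z-C[2])/d[:,2])[:,None]
def nest2w(P,pose):
    x,y,a=pose;P=np.atleast_2d(P).astype(float);c,s=np.cos(a),np.sin(a)
    return np.c_[x+c*P[:,0]-s*P[:,1],y+s*P[:,0]+c*P[:,1],P[:,2]]
E
python3 - <<'E'
from h import *
im=cv2.imread("pics/top0.png")
x0,y0=262,122
# plate: non-white blob in the paper
roi=im[y0:y0+160,x0:x0+160]
m=(roi.min(2)<185).astype(np.uint8)
n,l,st,ce=cv2.connectedComponentsWithStats(m); k=1+np.argmax(st[1:,4])
cn,_=cv2.findContours((l==k).astype(np.uint8),cv2.RETR_EXTERNAL,cv2.CHAIN_APPROX_NONE)
cn=max(cn,key=cv2.contourArea)
w=back("top",cn.reshape(-1,2)+[x0,y0],0.012)[:,:2]
rect=cv2.minAreaRect((w*1000).astype(np.float32)); print(rect); print(cv2.boxPoints(rect).round(1))
g=cv2.resize(im[128:278,268:412],None,fx=4,fy=4,interpolation=cv2.INTER_CUBIC)
cv2.imwrite("pics/crop.png",g)
E
```

```text
((563.3407592773438, -37.62994384765625), (415.9001159667969, 413.789306640625), 89.90416717529297)
[[ 356.1 -245.2]
 [ 769.9 -245.9]
 [ 770.6  170. ]
 [ 356.8  170.7]]
```

View pics/crop.png

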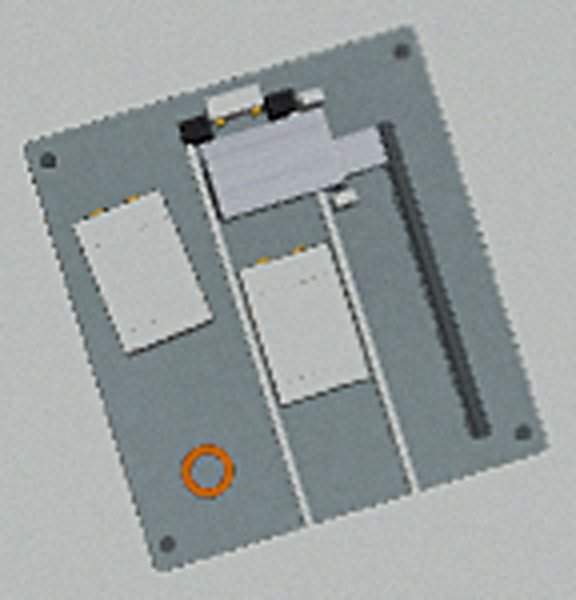

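The crop shows the plate corners at (24,143), (413,27), (547,447) and (158,572). The rails' near ends are at (308,523) and (414,490), and the bar's near end is at (481,437). The flap's front edge runs from (222,219) to (332,188). The cell's corners are at (240,268), (327,243), (369,378) and (282,405). Next I fit the pose.

```bash
cat > fit.py <<'E'
from h import *
from scipy.optimize import least_squares
px=lambda a:(np.array(a,float)+.5)/4-.5+[268,128]
# (crop px, nest x|None, y|None, z)
ob=[((308,523),-200,35.5,28),((414,490),-200,-35.5,28),((195,150),None,35.5,28),((328,205),None,-35.5,28),
((481,437),-180,-86,41),((388,125),None,-86,41),((222,219),0,None,36),((326,190),0,None,36),
((375,370),None,-35.5,28),((245,305),None,35.5,28)]
def res(q):
    o=[]
    for p,x,y,z in ob:
        w=back("top",px([p]),z/1000)[0]; c,s=np.cos(q[2]),np.sin(q[2]); d=w[:2]-q[:2]
        n=[c*d[0]+s*d[1],-s*d[0]+c*d[1]]
        if x is not None:o.append(n[0]*1000-x)
        if y is not None:o.append(n[1]*1000-y)
    return o
f=least_squares(res,[.6,-.04,.3],loss="soft_l1"); print(f.x,np.degrees(f.x[2]),np.round(res(f.x),1))
pose=f.x; np.save("pose.npy",pose)
def tonest(w):
    c,s=np.cos(pose[2]),np.sin(pose[2]);d=w[:,:2]-pose[:2];return np.c_[c*d[:,0]+s*d[:,1],-s*d[:,0]+c*d[:,1]]*1000
print("plate",tonest(back("top",px([(24,143),(413,27),(547,447),(158,572)]),.012)).round(1))
c=back("top",px([(240,268),(327,243),(369,378),(282,405)]),.040)
print("cell",tonest(c).round(1),tonest(c).mean(0))
# check in side view
im=cv2.imread("pics/side0.png")
for a in ([[-200,33,28],[55,33,28]],[[-200,-33,28],[55,-33,28]],[[-180,-86,41],[0,-86,41]],[[0,33,36],[0,-33,36]]):
    q=proj("side",nest2w(np.array(a)/1000,pose)); cv2.polylines(im,[np.int32(q*8)],False,(0,0,255),1,cv2.LINE_AA,3)
q=proj("side",c);cv2.polylines(im,[np.int32(q*8)],True,(255,0,0),1,cv2.LINE_AA,3)
cv2.imwrite("pics/chk.png",cv2.resize(im[185:310,290:440],None,fx=5,fy=4.8,interpolation=cv2.INTER_CUBIC))
E
python3 fit.py
```

```text
[ 0.6163258  -0.01951763  0.28454852] 16.30342948886808 [-0.3 -0.6  0.5 -0.2  0.2 -0.2  0.4  1.2  0.   0.1 -0.9  1.6 -2. ]
plate [[  87.5  139.8]
 [  88.9 -124.1]
 [-197.6 -127.5]
 [-203.   135.3]]
cell [[ -33.6   30.4]
 [ -34.   -27. ]
 [-123.6  -27.8]
 [-124.3   29.8]] [-78.88177982   1.34336171]
```

View pics/chk.png

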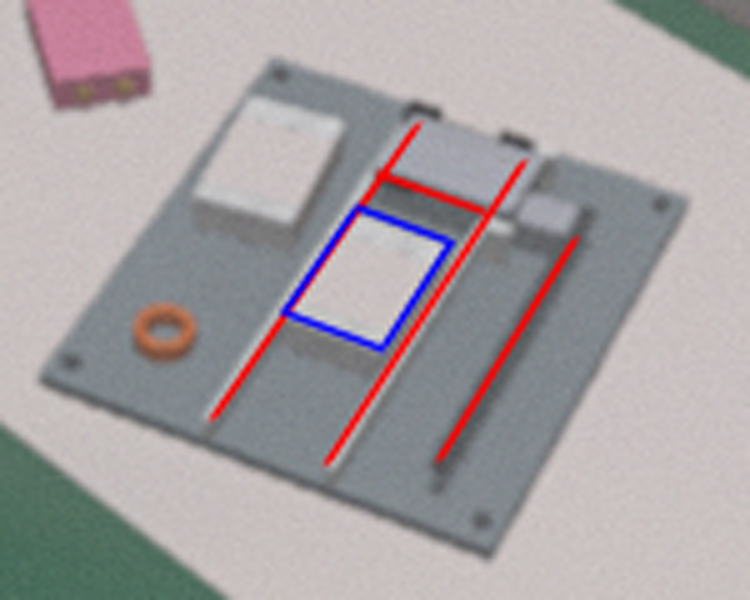

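Emit:
play_rows(
  rows=[
    [78, -0.036, -0.012, 0, 0, 0, 0],
    [78, -0.036, -0.012, 0, 0, 0, 0],
    [78, -0.036, -0.012, 0, 0, 0, 0],
    [78, -0.036, -0.012, 0, 0, 0, 0],
    [78, -0.036, -0.012, 0, 0, 0, 0],
    [78, -0.036, -0.012, 0, 0, 0, 0],
    [78, -0.036, -0.012, 0, 0, 0, 0],
    [78, -0.036, -0.012, 0, 0, 0, 0],
  ],
)

```text
clock: 1.8
tool_pos: [0.4024, 0.4484, 0.4049]
eef_rot: [0.115, 0.993, 0.0, 0.0]
contact_force: [-0.3, 1.1, 0.1]
opening: 0.783
finger_force: 0.0
```

```bash
cat > st.py <<'E'
from h import *
from scipy.spatial.transform import Rotation as Ro
s=status.get_state(); p=np.load("pose.npy"); R=Ro.from_quat(s["eef_rot"]).as_matrix()
c,sn=np.cos(p[2]),np.sin(p[2]); d=np.array(s["tool_pos"])[:2]-p[:2]
print("t",s["clock"],"pos",np.round(s["tool_pos"],4),"q",np.round(s["q"],2),"F",np.round(s["contact_force"],1),"op",round(float(s["opening"]),3))
print("nest xy mm",np.round([1000*(c*d[0]+sn*d[1]),1000*(-sn*d[0]+c*d[1])],1),"tipz",round(1000*(s["tool_pos"][2]-.166),1),"yaw toolx",np.degrees(np.arctan2(R[1,0],R[0,0])).round(2),"nest yaw",np.degrees(p[2]).round(2),"toolz",R[:,2].round(3))
import sys
if len(sys.argv)>3:
    t=np.array([float(sys.argv[1]),float(sys.argv[2]),0])/1000
    w=nest2w(t,p)[0]; dd=w-np.array(s["tool_pos"]); dd[2]=float(sys.argv[3])/1000+.166-s["tool_pos"][2]
    print("tool-frame shift to target mm",(R.T@dd*1000).round(1))
E
python3 st.py -142 -43 150
```

```text
t 1.8 pos [0.4024 0.4484 0.4049] q [-0.79  0.66 -0.23  1.64  0.18  0.87  0.25] F [-0.3  1.1  0.1] op 0.783
nest xy mm [-73.9 509.2] tipz 238.9 yaw toolx 166.78 nest yaw 16.3 toolz [ 0.  0. -1.]
tool-frame shift to target mm [-212.9 -514.    88.7]
```

Emit:
play_rows(
  rows=[
    [78, -0.018, -0.043, 0, 0, 0, 0],
    [78, -0.018, -0.043, 0, 0, 0, 0],
    [78, -0.018, -0.043, 0, 0, 0, 0],
    [78, -0.018, -0.043, 0, 0, 0, 0],
    [78, -0.018, -0.043, 0, 0, 0, 0],
    [78, -0.018, -0.043, 0, 0, 0, 0],
    [78, -0.018, -0.043, 0, 0, 0, 0],
    [78, -0.018, -0.043, 0, 0, 0, 0],
  ],
)

```text
clock: 2.8
tool_pos: [0.4631, 0.0798, 0.4049]
eef_rot: [0.115, 0.993, 0.0, 0.0]
contact_force: [-0.5, -1.8, -0.1]
opening: 0.783
finger_force: 0.0
```

Emit:
play_rows(
  rows=[
    [78, -0.018, -0.043, 0, 0, 0, 0],
    [78, -0.018, -0.043, 0, 0, 0, 0],
    [78, -0.018, -0.043, 0, 0, 0, 0],
    [78, -0.018, -0.043, 0, 0, 0, 0],
    [78, 0, 0, 0, 0, 0, -7.4],
    [78, 0, 0, 0, 0, 0, -7.4],
    [78, 0, 0, 0, 0, 0, -7.4],
    [78, 0, 0, 0, 0, 0, -7.4],
  ],
)

```text
clock: 3.8
tool_pos: [0.4937, -0.1027, 0.4048]
eef_rot: [-0.144, 0.99, -0.0, 0.0]
contact_force: [-0.7, 0.0, 0.6]
opening: 0.779
finger_force: 0.0
```

```bash
python3 st.py -142 -43 70
```

```text
t 3.8 pos [ 0.4937 -0.1027  0.4048] q [ 0.4   0.56 -0.45  1.92  0.35  0.74  1.61] F [-0.7  0.   0.6] op 0.779
nest xy mm [-141.1  -45.4] tipz 238.8 yaw toolx -163.39 nest yaw 16.3 toolz [ 0. -0. -1.]
tool-frame shift to target mm [  1.    2.5 168.8]
```

Emit:
play_rows(
  rows=[
    [78, 0.001, 0.0025, 0.035, 0, 0, -0.3],
    [78, 0, 0, 0.045, 0, 0, 0],
    [78, 0, 0, 0.045, 0, 0, 0],
    [78, 0, 0, 0.035, 0, 0, 0],
    [78, 0, 0, 0.014, 0, 0, 0],
    [78, 0, 0, 0, 0, 0, 0],
  ],
)

```text
clock: 4.55
tool_pos: [0.4921, -0.1004, 0.2305]
eef_rot: [-0.145, 0.989, 0.0, -0.0]
contact_force: [-1.4, 1.0, 0.6]
opening: 0.782
finger_force: 0.0
```

```bash
python3 st.py -142 -43 50; cat > shot.py <<'E'
from h import *
import sys
n=sys.argv[1]
a=cams.snapshot("side")[:,:,::-1];b=cams.snapshot("top")[:,:,::-1]
a=cv2.resize(a[180:320,290:440],(430,400),interpolation=cv2.INTER_CUBIC);b=cv2.resize(b[128:278,265:405],(370,400),interpolation=cv2.INTER_CUBIC)
cv2.imwrite(f"pics/{n}.png",np.hstack([a,b]))
E
python3 shot.py a1
```

```text
t 4.55 pos [ 0.4921 -0.1004  0.2305] q [ 0.24  0.84 -0.22  2.06  0.57  0.3   1.41] F [-1.4  1.   0.6] op 0.782
nest xy mm [-142.   -42.7] tipz 64.5 yaw toolx -163.31 nest yaw 16.3 toolz [-0.001 -0.    -1.   ]
tool-frame shift to target mm [ 0.  -0.3 14.5]
```

View pics/a1.png

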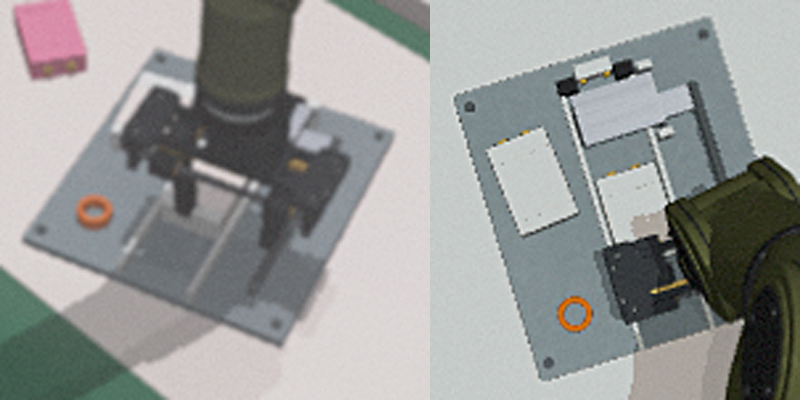

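The left fingertip is at about (185,210), in the lane behind the cell. The right one, at about (272,245), is over the bar. I descend onto it.

Emit:
play_rows(
  rows=[
    [78, 0, 0, 0.008, 0, 0, -0.3],
    [78, 0, 0, 0.008, 0, 0, 0],
    [78, 0, 0, 0.006, 0, 0, 0],
    [78, 0, 0, 0, 0, 0, 0],
  ],
)

```text
clock: 5.15
tool_pos: [0.4918, -0.1004, 0.2082]
eef_rot: [-0.148, 0.989, 0.0, -0.0]
contact_force: [-0.3, -0.3, -0.3]
opening: 0.782
finger_force: 0.0
```

Emit:
play_rows(
  rows=[
    [78, 0, 0, 0.005, 0, 0, 0],
    [78, 0, 0, 0.004, 0, 0, 0],
    [78, 0, 0, 0.004, 0, 0, 0],
    [78, 0, 0, 0.002, 0, 0, 0],
    [78, 0, 0, 0, 0, 0, 0],
  ],
)

```text
clock: 5.78
tool_pos: [0.492, -0.1007, 0.1937]
eef_rot: [-0.147, 0.989, -0.0, 0.0]
contact_force: [0.2, -0.9, 5.8]
opening: 0.777
finger_force: 2.8
```

```bash
python3 st.py -44 -43 27.5; python3 shot.py a2
```

```text
t 5.775 pos [ 0.492  -0.1007  0.1937] q [ 0.2   0.91 -0.15  2.07  0.6   0.21  1.38] F [ 0.2 -0.9  5.8] op 0.777
nest xy mm [-142.1  -43. ] tipz 27.7 yaw toolx -163.04 nest yaw 16.3 toolz [ 0. -0. -1.]
tool-frame shift to target mm [-98.1  -1.1   0.2]
```

View pics/a2.png

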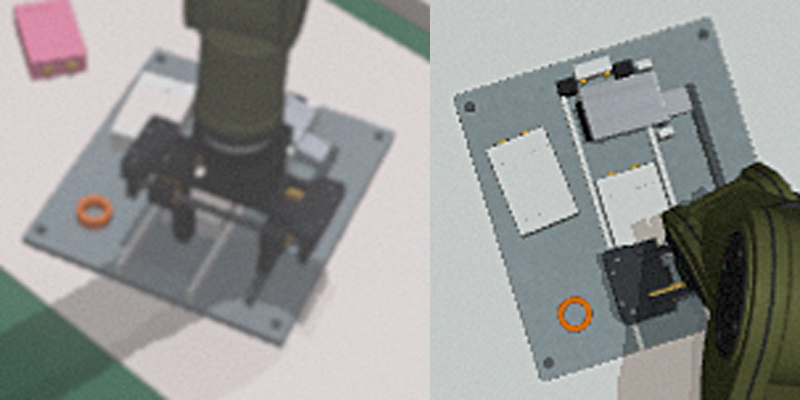

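The flap now stands open: the top view shows its left edge raised near (585,110), and the force is 5.8 N. Next I push.

Emit:
play_rows(
  rows=[
    [78, -0.004, 0, 0, 0, 0, 0.6],
    [78, -0.005, 0, 0, 0, 0, 0],
    [78, -0.005, 0, 0, 0, 0, 0],
    [78, -0.006, 0, 0, 0, 0, 0],
    [78, -0.006, 0, 0, 0, 0, 0],
    [78, -0.006, 0, 0, 0, 0, 0],
    [78, -0.004, 0, 0, 0, 0, 0],
    [78, 0, 0, 0, 0, 0, 0],
  ],
)

```text
clock: 6.88
tool_pos: [0.5238, -0.0912, 0.1933]
eef_rot: [-0.142, 0.99, -0.001, -0.004]
contact_force: [-6.6, -1.9, 6.9]
opening: 0.779
finger_force: 4.0
```

```bash
python3 st.py -44 -43 27.5
```

```text
t 6.875 pos [ 0.5238 -0.0912  0.1933] q [ 0.21  0.92 -0.2   1.97  0.57  0.31  1.39] F [-6.6 -1.9  6.9] op 0.779
nest xy mm [-108.9  -42.9] tipz 27.3 yaw toolx -163.69 nest yaw 16.3 toolz [-0.008 -0.002 -1.   ]
tool-frame shift to target mm [-64.9  -0.1  -0.8]
```

Emit:
play_rows(
  rows=[
    [78, -0.006, 0, 0, 0, 0, 0],
    [78, -0.006, 0, 0, 0, 0, 0],
    [78, -0.006, 0, 0, 0, 0, 0],
    [78, -0.006, 0, 0, 0, 0, 0],
    [78, -0.006, 0, 0, 0, 0, 0],
    [78, -0.006, 0, 0, 0, 0, 0],
    [78, -0.004, 0, 0, 0, 0, 0],
    [78, 0, 0, 0, 0, 0, 0],
  ],
)

```text
clock: 7.88
tool_pos: [0.5624, -0.08, 0.1932]
eef_rot: [-0.142, 0.99, -0.001, -0.004]
contact_force: [-4.8, -1.1, 6.3]
opening: 0.775
finger_force: 3.9
```

```bash
python3 st.py -44 -43 27.5
```

```text
t 7.875 pos [ 0.5624 -0.08    0.1932] q [ 0.2   0.95 -0.25  1.86  0.54  0.41  1.41] F [-4.8 -1.1  6.3] op 0.775
nest xy mm [-68.7 -42.9] tipz 27.2 yaw toolx -163.67 nest yaw 16.3 toolz [-0.007 -0.002 -1.   ]
tool-frame shift to target mm [-24.7  -0.1  -0.5]
```

```bash
python3 shot.py a3
```

```text
(no output)
```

View pics/a3.png

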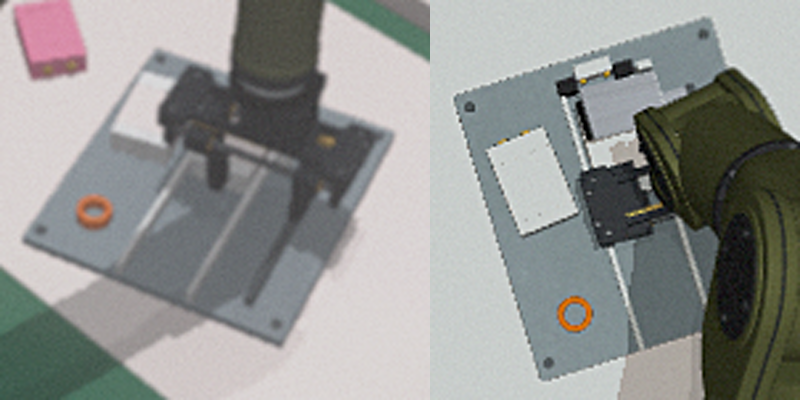

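The cell is being pushed under the open flap (top view, about (610,150)) and the bar is still held down. I continue slowly to the stops.

Emit:
play_rows(
  rows=[
    [78, -0.004, 0, 0, 0, 0, 0],
    [78, -0.005, 0, 0, 0, 0, 0],
    [78, -0.004, 0, 0, 0, 0, 0],
    [78, -0.003, 0, 0, 0, 0, 0],
    [78, -0.003, 0, 0, 0, 0, 0],
    [78, 0, 0, 0, 0, 0, 0],
  ],
)

```text
clock: 8.72
tool_pos: [0.5805, -0.0747, 0.1931]
eef_rot: [-0.142, 0.99, -0.001, -0.004]
contact_force: [-5.5, -2.0, 7.2]
opening: 0.777
finger_force: 4.2
```

```bash
python3 st.py -44 -43 27.5
```

```text
t 8.725 pos [ 0.5805 -0.0747  0.1931] q [ 0.2   0.96 -0.27  1.81  0.52  0.45  1.42] F [-5.5 -2.   7.2] op 0.777
nest xy mm [-49.9 -42.9] tipz 27.1 yaw toolx -163.67 nest yaw 16.3 toolz [-0.008 -0.003 -1.   ]
tool-frame shift to target mm [-5.9 -0.1 -0.4]
```

Emit:
play_rows(
  rows=[
    [78, -0.002, 0, 0, 0, 0, 0],
    [78, -0.002, 0, 0, 0, 0, 0],
    [78, -0.001, 0, 0, 0, 0, 0],
    [78, 0, 0, 0, 0, 0, 0],
  ],
)

```text
clock: 9.22
tool_pos: [0.5844, -0.0736, 0.1931]
eef_rot: [-0.142, 0.99, -0.001, -0.005]
contact_force: [-7.8, -3.1, 9.1]
opening: 0.779
finger_force: 5.5
```

Emit:
play_rows(
  rows=[
    [78, -0.001, 0, 0, 0, 0, 0],
    [78, -0.001, 0, 0, 0, 0, 0],
    [78, 0, 0, 0, 0, 0, 0],
  ],
)

```text
clock: 9.6
tool_pos: [0.585, -0.0733, 0.1929]
eef_rot: [-0.142, 0.99, -0.001, -0.007]
contact_force: [-11.8, -3.0, 12.8]
opening: 0.781
finger_force: 6.9
```

Emit:
play_rows(
  rows=[
    [78, -0.001, 0, 0, 0, 0, 0],
    [78, -0.001, 0, 0, 0, 0, 0],
    [78, -0.001, 0, 0, 0, 0, 0],
    [78, 0, 0, 0, 0, 0, 0],
  ],
)

```text
clock: 10.1
tool_pos: [0.586, -0.073, 0.1927]
eef_rot: [-0.142, 0.99, -0.002, -0.01]
contact_force: [-15.5, -4.5, 15.6]
opening: 0.781
finger_force: 9.5
```

```bash
python3 st.py -44 -43 27.5; python3 shot.py a4
```

```text
t 10.1 pos [ 0.586  -0.073   0.1927] q [ 0.2   0.97 -0.27  1.79  0.52  0.48  1.43] F [-15.5  -4.5  15.6] op 0.781
nest xy mm [-44.1 -42.8] tipz 26.7 yaw toolx -163.62 nest yaw 16.3 toolz [-0.019 -0.006 -1.   ]
tool-frame shift to target mm [-0.1 -0.2 -0.9]
```

View pics/a4.png

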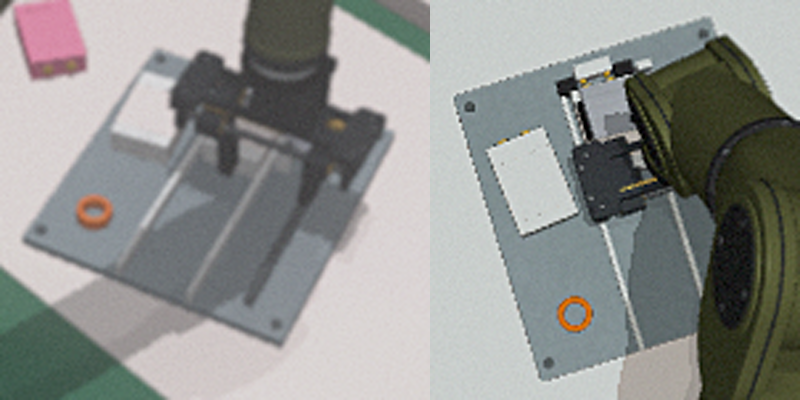

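```bash
python3 - <<'E'
from h import *
p=np.load("pose.npy"); out=[]
for c,(x,y) in (("side",(345,205)),("top",(290,140))):
    im=cams.snapshot(c)[:,:,::-1]; g=cv2.resize(im[y:y+60,x:x+50],(400,480),interpolation=cv2.INTER_CUBIC)
    for P,col in (([[-35,29,40],[-35,-29,40]],(0,0,255)),([[55,29,40],[55,-29,40]],(255,0,0)),([[-42,29,40],[-42,-29,40]],(0,255,0))):
        q=((proj(c,nest2w(np.array(P)/1000,p))-[x,y]+.5)*8).astype(int)
        for a in q: cv2.circle(g,tuple(map(int,a)),3,col,-1)
    out.append(g)
cv2.imwrite("pics/a5.png",np.hstack(out))
E
```

```text
(no output)
```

View pics/a5.png

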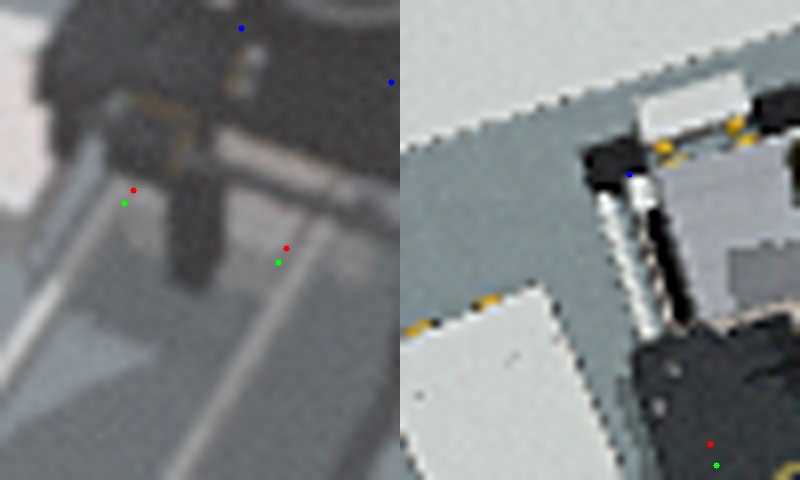

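The top view shows the cell's white corner at the black stop, near (630,180), with its terminals at the contact pins. In the side view the rear edge lies on the red home marks. The tip has stalled with rising force, so the cell is home. I back off, then lift.

Emit:
play_rows(
  rows=[
    [78, 0.003, 0, 0, 0, 0, 0],
    [78, 0.004, 0, 0, 0, 0, 0],
    [78, 0.004, 0, 0, 0, 0, 0],
    [78, 0.004, 0, 0, 0, 0, 0],
    [78, 0.003, 0, 0, 0, 0, 0],
    [78, 0, 0, 0, 0, 0, 0],
  ],
)

```text
clock: 11.05
tool_pos: [0.5781, -0.0749, 0.1949]
eef_rot: [-0.143, 0.99, 0.0, 0.004]
contact_force: [3.5, -0.1, 5.2]
opening: 0.778
finger_force: 2.8
```

Emit:
play_rows(
  rows=[
    [78, 0, 0, -0.003, 0, 0, 0],
    [78, 0, 0, -0.003, 0, 0, 0],
    [78, 0, 0, -0.004, 0, 0, 0],
    [78, 0, 0, -0.006, 0, 0, 0],
    [78, 0, 0, -0.02, 0, 0, 0],
    [78, 0, 0, -0.04, 0, 0, 0],
    [78, 0, 0, -0.05, 0, 0, 0],
    [78, 0, 0, -0.04, 0, 0, 0],
  ],
)

```text
clock: 12.05
tool_pos: [0.5749, -0.076, 0.3615]
eef_rot: [-0.142, 0.99, 0.0, -0.0]
contact_force: [0.3, -0.4, -0.4]
opening: 0.783
finger_force: 0.0
```

Emit:
play_rows(
  rows=[
    [78, 0.05, 0, -0.02, 0, 0, 0],
    [78, 0.05, 0, -0.02, 0, 0, 0],
    [78, 0.04, 0, -0.01, 0, 0, 0],
    [78, 0, 0, 0, 0, 0, 0],
    [78, 0, 0, 0, 0, 0, 0],
  ],
)

```text
clock: 12.68
tool_pos: [0.4415, -0.1153, 0.4098]
eef_rot: [-0.142, 0.99, 0.0, 0.0]
contact_force: [-0.0, -0.0, 0.1]
opening: 0.776
finger_force: 0.0
```

```bash
python3 st.py; python3 - <<'E'
from h import *
p=np.load("pose.npy"); out=[]
for c,(x,y) in (("side",(340,195)),("top",(290,140))):
    im=cams.snapshot(c)[:,:,::-1]; g=cv2.resize(im[y:y+60,x:x+50],(400,480),interpolation=cv2.INTER_CUBIC)
    for P,col in (([[-35,29,40],[-35,-29,40]],(0,0,255)),([[55,29,40],[55,-29,40]],(255,0,0)),([[-42,29,40],[-42,-29,40]],(0,255,0))):
        q=((proj(c,nest2w(np.array(P)/1000,p))-[x,y]+.5)*8).astype(int)
        for a in q: cv2.circle(g,tuple(map(int,a)),3,col,-1)
    out.append(g)
cv2.imwrite("pics/a6.png",np.hstack(out))
E
```

```text
t 12.675 pos [ 0.4415 -0.1153  0.4098] q [ 0.47  0.5  -0.48  2.04  0.35  0.69  1.62] F [-0.  -0.   0.1] op 0.776
nest xy mm [-194.7  -42.8] tipz 243.8 yaw toolx -163.62 nest yaw 16.3 toolz [ 0.001  0.    -1.   ]
```

View pics/a6.png

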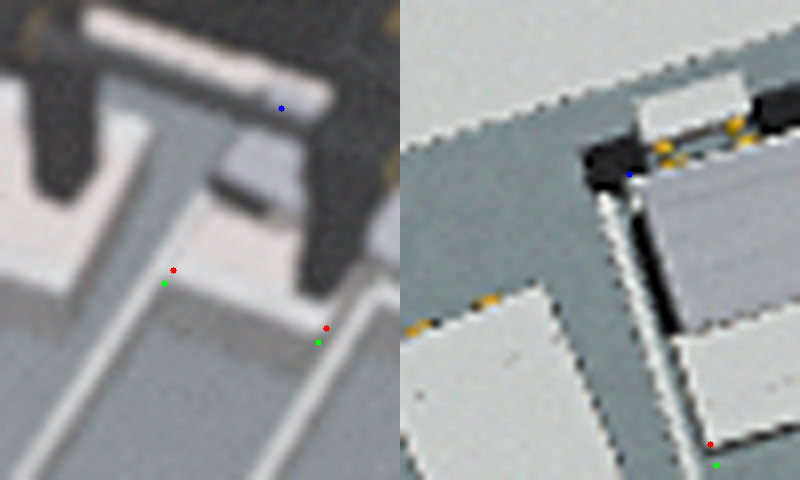

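```bash
python3 - <<'E'
from h import *
p=np.load("pose.npy"); g=cv2.cvtColor(cams.snapshot("top"),cv2.COLOR_RGB2GRAY)
xs=np.arange(-52,72,2)
for y in (24,27,29):
    q=proj("top",nest2w(np.c_[xs,np.full(len(xs),y),np.full(len(xs),40)]/1000,p)).astype(np.float32)
    v=cv2.remap(g,q[:,:1],q[:,1:],cv2.INTER_LINEAR).ravel(); print(y,[(int(a),int(b)) for a,b in zip(xs,v) if a<-26 or a>42])
E
```

```text
24 [(-52, 134), (-50, 133), (-48, 132), (-46, 133), (-44, 136), (-42, 141), (-40, 115), (-38, 83), (-36, 102), (-34, 201), (-32, 205), (-30, 202), (-28, 200), (44, 163), (46, 162), (48, 163), (50, 170), (52, 166), (54, 53), (56, 38), (58, 43), (60, 41), (62, 36), (64, 48), (66, 61), (68, 93), (70, 118)]
27 [(-52, 133), (-50, 132), (-48, 133), (-46, 134), (-44, 136), (-42, 140), (-40, 119), (-38, 83), (-36, 156), (-34, 204), (-32, 212), (-30, 210), (-28, 208), (44, 143), (46, 147), (48, 152), (50, 159), (52, 210), (54, 102), (56, 20), (58, 29), (60, 34), (62, 30), (64, 27), (66, 39), (68, 110), (70, 138)]
29 [(-52, 134), (-50, 133), (-48, 132), (-46, 133), (-44, 135), (-42, 137), (-40, 128), (-38, 74), (-36, 133), (-34, 187), (-32, 208), (-30, 184), (-28, 168), (44, 158), (46, 191), (48, 170), (50, 135), (52, 158), (54, 110), (56, 25), (58, 34), (60, 36), (62, 32), (64, 31), (66, 40), (68, 107), (70, 145)]
```

```bash
python3 -c "
from plant import r
print(r.finish_job())"
```

```text
the job is handed in; nothing more can be done
None
```

The cell is home against the end stops, the flap was released onto it, and the job was handed in at about 13 s; the hand-in gave no verdict, and I judged "home" from the stalled push and the top camera.

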